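# Find the tea caddy's lid

### The arm

A 6-joint arm with a two-finger parallel gripper is mounted at the origin on the work surface. World frame = base frame: x ahead of the robot, y to its left, z up, the work surface at z = 0. Lengths are in m, angles in rad, forces in N, time in s.
With the tool pointing down it reaches from about 0.35 to 0.925 m from the base axis. Payload 6.4 kg.
Tool frame: the origin (TCP) lies at the very end of the fingers, on their centre line; the grasp point (between the pads) lies 19 mm behind it; z points along the fingers, y is the direction in which the jaws open and shut (so a half turn about z gives the same grasp; the last joint's range is limited). The gripper opens to 85 mm and grips with 20 to 120 N. Pads are 22 mm wide; open, the fingers measure 114 mm over their backs; the gripper's body (76 mm by 85 mm) begins 54 mm behind the grasp point. The pads swing forward as they close: fully open they stand 13 mm farther back than shut.
Start: joints at [0.988, 0.245, 1.558, -0, 1.339, -0.174], TCP at [0.258, 0.596, 0.231] pointing down, gripper open.
Joint ranges: [-3.13, 3.13], [-1.02, 2.26], [0.13, 2.54], [-0.95, 4.09], [0.21, 2.88], [-2.74, 2.74]. Speed limits (rad/s): [2.57, 2.57, 3.14, 3.14, 3.14, 3.14].

### API

Orientations are given as a unit quaternion [w, x, y, z].
In Python, from bench import manip, optics gives the robot as it stands. The module is installed in compiled form; this text tells all that it offers.
- The arm moves only by the tool move_arm, never from a script. Its argument "motion" is a list that holds one entry, the list of rows, each a list of 7 numbers: the turn, a rotation vector about the tool's x, y, z in rad, then the shift along the tool's x, y, z in m, then the gripper command: -1 is fully open, 1 is shut, values between are in proportion. In form: [[[wx, wy, wz, dx, dy, dz, hand], ...]]. A call has 1 to 10 rows; each row is the pose to reach, as a shift and turn from the pose measured when the call began, along the tool's axes at that moment; what a row does not reach only later rows make up. A row lasts 1/8 s, in which the tool goes at most 62.5 mm and 10.7 degrees, less where a joint would pass 70% of its speed; a pose out of reach is approached as far as the arm can. A call with a gripper value outside its range is refused whole. The fingers move at their own pace and stop on an object; the grip force is fixed at half the most. Time passes only in rows, so rows that repeat a pose let the fingers close. It gives the time, the measured TCP pose, the force and the opening at its end, in the units of the state.
- manip.sense(): the state, without advancing time (a new reading comes with each control period).
- optics.grab_frame(name): name is "side" or "top" or "wrist"; returns the picture (384x512x3 uint8, blue, green, red); there is no depth.
- optics.camera_info(name): a dict with "K" (3x3 intrinsics, pixels), "k1" (the pictures are not rectified: a ray, as slopes to the right and down, at radius r is drawn at 1 + k1 r^2 times it, then the intrinsics apply), "R" (3x3) and "t" (3): a world point X has camera coordinates R X + t. Camera axes: x right, y down, z forward; pixel columns grow to the right and rows downward; lengths in m; the calibration is good to about 2 mm. A picture is of the moment at which its call begins: read the wrist's pose just before it. camera_info takes no time and is no camera call; for the wrist camera it gives the pose at the moment of the call.
- manip.close_job(): hands the job in, once; it reports no verdict.
The state is a dict: "time": time; "q": joint angles; "qvel": joint speeds; "effort": joint torques, N m; "eef_pos": TCP position; "eef_rot": TCP orientation; "wrist_force": force on the tool from outside, world axes, zero at the start; "wrist_torque": the same for the moment, N m; "grip_width": finger opening in m.
Only numpy, scipy, OpenCV 4.12 (cv2) and the standard library are available. Lean on these libraries where they do the work, as an engineer would, in place of code of your own. Each camera call takes 0.05 s, during which the arm holds its last target.

### The job

One of the three round steel lids on the dresser fits the open steel caddy on the wicker-look tray: neither too small, so that it sinks into the mouth, nor too wide to go in. Put that lid on the caddy and press it straight down until it snaps in and its disc lies flat on the rim, then let go; the other two lids should be left lying on the dresser.

Things in the scene. Friction and masses are not known exactly. Their poses are not given: they have to be found in the camera images.
- caddy_mouth (a point): Centre of the round steel caddy's mouth at rim height, 130 mm above the dresser; z up. Caddy fixed, 92 mm across, 100 tall, mouth 84 wide. Sprung catches inside stop the right lid 13 mm too high; about 10 N straight down (20 is safe) snaps it in, disc on rim. Kettle, top 235 mm above the dresser, 45 mm or more clear to the left; two mugs, top 120 mm, 50 mm or more clear.
- lid_a_knob (a point): Smallest lid: steel disc 76 mm across, 4 thick; wooden knob on top 24 across, 46 tall; plug below 26 deep, 55 across, foot tapered to 32. Too small for the caddy. Point: half-way up the knob, 23 mm above the disc's top, 27 above its underside, 53 above the plug's foot, on which it stands on the dresser. z up the knob. 120 g.
- lid_b_knob (a point): Middle lid: steel disc 100 mm across, 4 thick; wooden knob on top 24 across, 46 tall; plug below 26 deep, 79 across, foot tapered to 56. It fits the caddy. Point: half-way up the knob, 23 mm above the disc's top, 27 above its underside, 53 above the plug's foot, on which it stands on the dresser. z up the knob. 120 g.
- lid_c_knob (a point): Largest lid: steel disc 122 mm across, 4 thick; wooden knob on top 24 across, 46 tall; plug below 26 deep, 101 across, foot tapered to 78. Too wide for the caddy. Point: half-way up the knob, 23 mm above the disc's top, 27 above its underside, 53 above the plug's foot, on which it stands on the dresser. z up the knob. 120 g.
Not all that is in view belongs to the job. Leave any turquoise look-alike of the part that bears lid_c_knob alone. What is shaped like the part that bears lid_b_knob but purple is not meant.

How it is judged:
By the outcome, as a careful person would: the job done as asked, in the order asked, and still so for the second after the job is handed in, with the robot touching nothing.
It also fails if it takes over 38 s, if anything falls off the work surface, if the arm or the gripper's body presses on something with over 40 N, if the wrist force passes 120 N, or if a joint passes its speed limit or range.

## Working session

There is one attempt and no reset: what is moved stays moved. The work goes in short steps, Python scripts to look and compute and a tool call to move; the robot and the scene stay as the last step left them, time stands still between calls to the robot, and variables do not carry over. Pictures are saved under pics/ and viewed, and the job is handed in when it is done.

Besides the shell and the picture viewer there is one more tool, called as name([rows], argument=value, ...), one row to a line, values as JSON. move_arm: Moves the arm, as the interface text tells. Its arguments: {"type":"object","properties":{"motion":{"type":"array","items":{"type":"array","items":{"type":"array","items":{"type":"number"}}}}},"required":["motion"]}

```bash
mkdir -p pics
python3 - <<'E'
from bench import manip, optics
import cv2
print(manip.sense())
for n in ("side","top","wrist"):
    i=optics.camera_info(n); print(n,i)
    cv2.imwrite(f"pics/{n}0.png",optics.grab_frame(n))
E
```

```text
{'time': 0.0, 'q': array([ 9.87891398e-01,  2.45775027e-01,  1.55902092e+00,  3.10548442e-06,
        1.33868198e+00, -1.74121779e-01]), 'qvel': array([ 7.43511657e-04,  4.19856288e-04, -1.38533659e-03, -6.13543849e-04,
        1.09621287e-03,  7.96909260e-06]), 'effort': array([-6.48860259e-05, -4.29511786e+01, -3.26126289e+01, -1.40284110e-04,
        5.46916301e-03,  2.42411181e-05]), 'eef_pos': array([0.25806764, 0.59597072, 0.23020157]), 'eef_rot': array([-3.49745984e-04,  2.02971698e-01,  9.79184151e-01, -8.75355665e-04]), 'wrist_force': array([-0.28926851, -0.55332766,  0.30862817]), 'wrist_torque': array([-0.01995417, -0.00113719, -0.00018002]), 'grip_width': 0.08510749498427916}
side {'K': array([[350.35428442,   0.        , 263.05962556],
       [  0.        , 350.35428442, 196.02205671],
       [  0.        ,   0.        ,   1.        ]]), 'k1': -0.05113627711969348, 'R': array([[ 0.70856551, -0.70527409,  0.0228775 ],
       [-0.39284708, -0.42119745, -0.81747409],
       [ 0.58617924,  0.57024658, -0.57551085]]), 't': array([-0.44454096,  0.17764613,  0.9092505 ])}
top {'K': array([[489.19092911,   0.        , 257.87027711],
       [  0.        , 489.19092911, 193.22006171],
       [  0.        ,   0.        ,   1.        ]]), 'k1': -0.10736177909761978, 'R': array([[ 1.77150921e-03, -9.99990268e-01, -4.04039196e-03],
       [-9.77039287e-01, -8.70006972e-04, -2.13057445e-01],
       [ 2.13051857e-01,  4.32505491e-03, -9.77031320e-01]]), 't': array([-0.21859814,  0.42919507,  1.50852917])}
wrist {'K': array([[343.9760014 ,   0.        , 259.87555073],
       [  0.        , 343.9760014 , 196.72681793],
       [  0.        ,   0.        ,   1.        ]]), 'k1': -0.10040627291025543, 'R': array([[ 0.39705795,  0.91779107, -0.00213079],
       [ 0.88415948, -0.38188333,  0.2691229 ],
       [ 0.24618488, -0.10874135, -0.96310349]]), 't': array([-0.6500902 , -0.03568144,  0.37868661])}
```

View pics/top0.png

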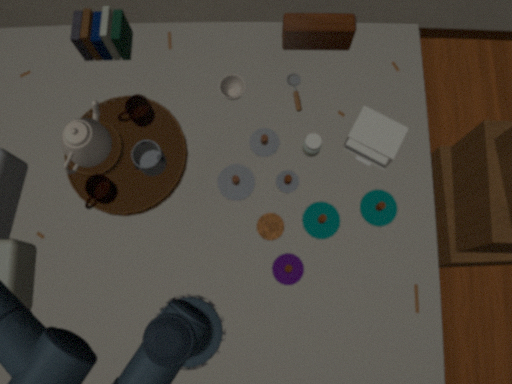

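View pics/side0.png

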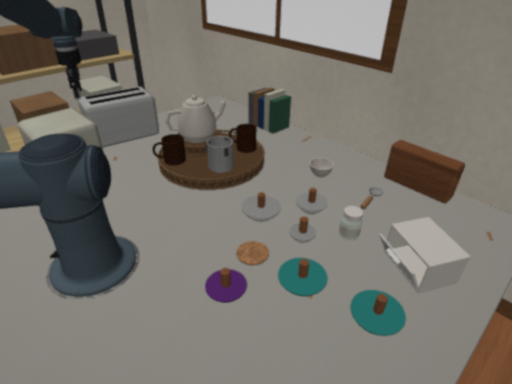

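View pics/wrist0.png

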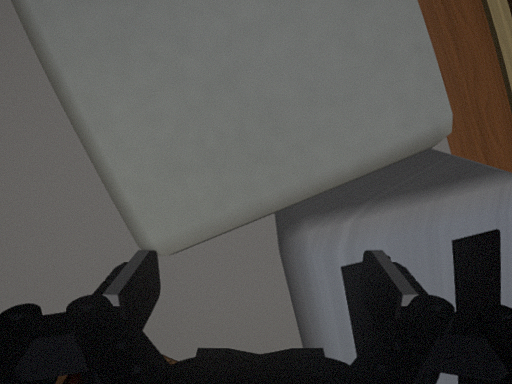

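The three grey steel lids in the top view are at (237,182), (264,142) and (288,181). The caddy is at (148,156). The purple lid (288,268) and the turquoise ones (321,220) and (379,208) are decoys. I'll enlarge the view to confirm and measure.

Run:
```python
import cv2
t=cv2.imread("pics/top0.png"); s=cv2.imread("pics/side0.png")
def g(im,x,y,w,h,k,n):
    c=im[y:y+h,x:x+w]; c=cv2.resize(c,None,fx=k,fy=k,interpolation=cv2.INTER_CUBIC); c=cv2.convertScaleAbs(c,alpha=1.6)
    for i in range(0,w,10): cv2.line(c,(i*k,0),(i*k,6),(0,255,0),1); cv2.putText(c,str(x+i),(i*k,16),0,.35,(0,255,0)) if i%20==0 else 0
    for i in range(0,h,10): cv2.line(c,(0,i*k),(6,i*k),(0,255,0),1); cv2.putText(c,str(y+i),(8,i*k+4),0,.35,(0,255,0)) if i%20==0 else 0
    cv2.imwrite(n,c)
g(t,210,115,100,95,6,"pics/tl.png")
g(t,60,90,130,130,4,"pics/tc.png")
g(s,150,110,190,140,4,"pics/sl.png")
```

```text
(no output)
```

View pics/tl.png

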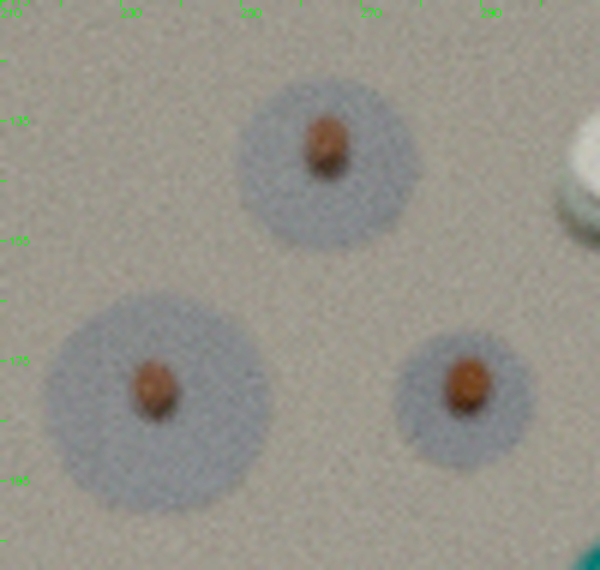

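View pics/tc.png

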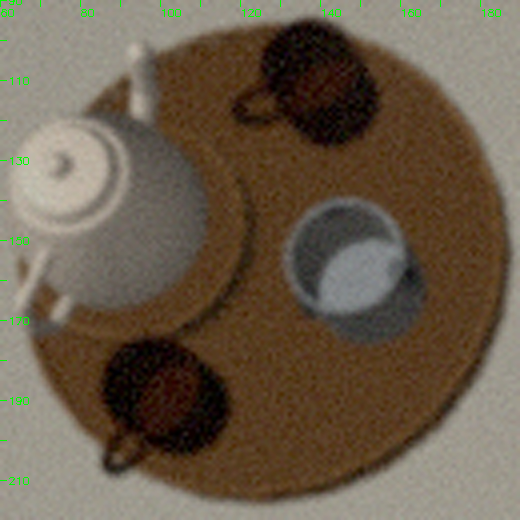

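View pics/sl.png

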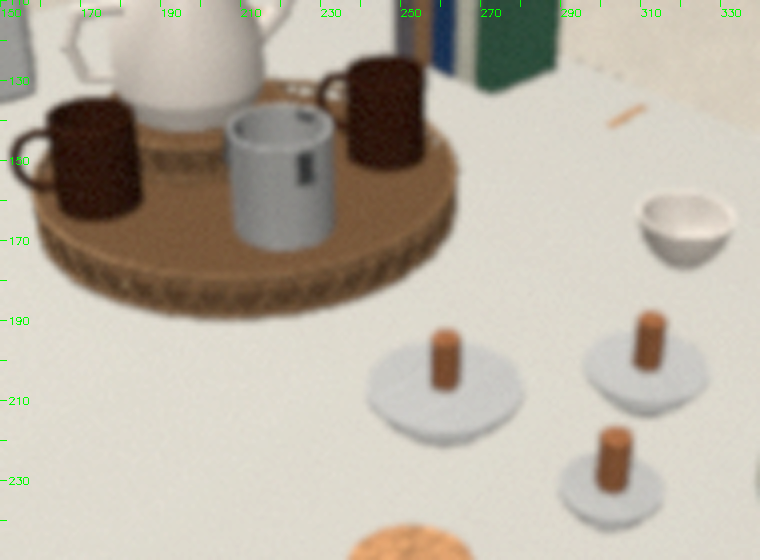

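The middle lid in the top view is at (264,142). Its disc is about 30 px across, against 37 px for (237,182) and 23 px for (288,181), so it is lid b. It is grey, not purple. The caddy rim is centred near (146.5,153.7) in the top view and (220,141.5) in the side view. Next I compute the positions and check the sizes.

```bash
cat > h.py <<'E'
import numpy as np, cv2
from bench import manip, optics
from scipy.optimize import least_squares
def proj(I,X):
    X=np.atleast_2d(X); d=np.array([I['k1'],0,0,0,0.])
    p,_=cv2.projectPoints(X.astype(float),cv2.Rodrigues(I['R'])[0],I['t'],I['K'],d); return p[:,0]
a=np.linspace(0,2*np.pi,180,endpoint=False)
def circ(c,r): return np.c_[c[0]+r*np.cos(a),c[1]+r*np.sin(a),np.full(180,c[2])]
def ext(I,c,r):
    p=proj(I,circ(c,r)); return np.r_[p.min(0),p.max(0)]
def fit(obs,z,x0=(.6,.3,.05),free_r=True,r=None):
    # obs list of (I,[xmin,ymin,xmax,ymax])
    f=lambda v: np.concatenate([ext(I,[v[0],v[1],z],v[2] if free_r else r)-np.array(o) for I,o in obs])
    s=least_squares(f,x0); return s.x,s.fun
E
python3 - <<'E'
from h import *
T=optics.camera_info("top");S=optics.camera_info("side")
def sh(n,r): print(n,r[0].round(4),r[1].round(2))
top=lambda x0,y0,x1,y1:[210+x0/6-.4,115+y0/6-.4,210+x1/6-.4,115+y1/6-.4]
sd=lambda x0,y0,x1,y1:[150+x0/4-.4,110+y0/4-.4,150+x1/4-.4,110+y1/4-.4]
tc=lambda x0,y0,x1,y1:[60+x0/4-.4,90+y0/4-.4,60+x1/4-.4,90+y1/4-.4]
for n,o in dict(b=(238,78,417,250),c=(46,292,270,513),a=(397,329,534,469)).items():
    sh(n+" top",fit([(T,top(*o))],.030))
sh("b side",fit([(S,sd(584,332,708,408))],.030))
for z in(.125,.13,.135):
  sh("cad top",fit([(T,tc(284,197,408,313))],z)); sh("cad side",fit([(S,sd(227,104,334,149))],z))
  sh("cad both",fit([(T,tc(284,197,408,313)),(S,sd(227,104,334,149))],z))
E
```

```text
b top [ 0.606  -0.2384  0.0493] [-0.06  0.07  0.06 -0.07]
c top [ 0.4715 -0.147   0.0607] [-0.13  0.14  0.13 -0.13]
a top [ 0.4733 -0.3125  0.0378] [-0.28  0.29  0.28 -0.29]
b side [ 0.6013 -0.2405  0.0494] [-0.17  0.29  0.17 -0.27]
cad top [0.5383 0.1273 0.0476] [ 0.26 -0.27 -0.26  0.27]
cad side [0.5414 0.1338 0.0464] [ 0.12 -0.28 -0.12  0.26]
cad both [0.5384 0.1285 0.0471] [ 0.02 -0.15 -0.81  0.09  0.16  0.35  0.43  1.16]
cad top [0.5368 0.126  0.0474] [ 0.26 -0.27 -0.26  0.27]
cad side [0.5352 0.1258 0.046 ] [ 0.12 -0.28 -0.12  0.26]
cad both [0.5363 0.1262 0.047 ] [ 0.34  0.02 -0.47  0.27  0.02 -0.52  0.32  0.25]
cad top [0.5353 0.1248 0.0473] [ 0.26 -0.27 -0.26  0.27]
cad side [0.529  0.1177 0.0456] [ 0.12 -0.28 -0.12  0.26]
cad both [0.5342 0.1239 0.0468] [ 0.67  0.2  -0.13  0.46 -0.12 -1.4   0.22 -0.68]
```

Lid b's disc fits at about (0.604,-0.239) with radius 49.4 mm (should be 50). The caddy is at (0.536,0.126) with rim radius 46–47 mm (should be 46), and the top and side cameras agree at z=0.13. I'll raise the arm, then cross to lid b.

```bash
cat >> h.py <<'E'
from scipy.spatial.transform import Rotation as Rn
def st():
    s=manip.sense(); q=s['eef_rot']; return s,Rn.from_quat([q[1],q[2],q[3],q[0]])
R0=Rn.from_quat([.2030,.9792,0,0])
def to(p,Rt=R0):
    s,R=st(); d=R.inv().apply(np.array(p)-s['eef_pos']); w=(R.inv()*Rt).as_rotvec()
    return w.round(4), d.round(4)
E
python3 -c "
from h import *
print(to([.258,.596,.32]));print(to([.6045,-.239,.32]));print(to([.6045,-.239,.18]))"
```

```text
(array([-0.0015, -0.0003,  0.    ]), array([ 0.0001, -0.0002, -0.0896]))
(array([-0.0015, -0.0003,  0.    ]), array([-0.6498, -0.6287, -0.0888]))
(array([-0.0015, -0.0003,  0.    ]), array([-0.6498, -0.6285,  0.0512]))
```

move_arm([
  [[0, 0, 0, 0, 0, -0.05, -1], [0, 0, 0, -0.02, -0.02, -0.09, -1], [0, 0, 0, -0.06, -0.06, -0.09, -1], [0, 0, 0, -0.1, -0.1, -0.09, -1], [0, 0, 0, -0.14, -0.14, -0.09, -1], [0, 0, 0, -0.18, -0.175, -0.09, -1], [0, 0, 0, -0.22, -0.21, -0.09, -1], [0, 0, 0, -0.26, -0.25, -0.09, -1], [0, 0, 0, -0.3, -0.29, -0.09, -1], [0, 0, 0, -0.34, -0.33, -0.09, -1]],
])

```text
time: 1.4
eef_pos: [0.4392, 0.1565, 0.3207]
eef_rot: [-0.0, 0.203, 0.979, -0.001]
wrist_force: [1.1, -0.1, 0.2]
grip_width: 0.0857
```

```bash
python3 -c "
from h import *
print(manip.sense()['q']);print(to([.6045,-.239,.20]))"
```

```text
[ 9.90074536e-02 -2.66252600e-01  1.90313946e+00 -1.10892621e-03
  1.50549372e+00 -1.06306705e+00]
(array([-0.0014, -0.0002,  0.0002]), array([-0.3089, -0.2971,  0.121 ]))
```

move_arm([
  [[0, 0, 0, -0.04, -0.04, 0, -1], [0, 0, 0, -0.08, -0.08, 0, -1], [0, 0, 0, -0.12, -0.12, 0, -1], [0, 0, 0, -0.16, -0.155, 0, -1], [0, 0, 0, -0.2, -0.193, 0.02, -1], [0, 0, 0, -0.24, -0.232, 0.05, -1], [0, 0, 0, -0.275, -0.267, 0.08, -1], [0, 0, 0, -0.309, -0.297, 0.11, -1], [-0.0014, 0, 0, -0.309, -0.297, 0.121, -1], [-0.0014, 0, 0, -0.309, -0.297, 0.121, -1]],
])

```text
time: 2.65
eef_pos: [0.6039, -0.2383, 0.1986]
eef_rot: [-0.001, 0.203, 0.979, 0.001]
wrist_force: [0.3, 0.6, 0.2]
grip_width: 0.0854
```

Run:
```python
from h import *
I=optics.camera_info("wrist"); im=optics.grab_frame("wrist"); cv2.imwrite("pics/w1.png",im)
np.savez("w1.npz",**I); 
print(manip.sense()['eef_pos'], proj(I,[[.6045,-.239,.03],[.6045,-.239,.076]]), ext(I,[.6045,-.239,.03],.05))
```

```text
[ 0.60452538 -0.23816838  0.20019734] [[258.22238653 178.08936026]
 [257.97308603 190.45246603]] [204.31626994 123.2723746  312.13744105 228.77818432]
```

View pics/w1.png

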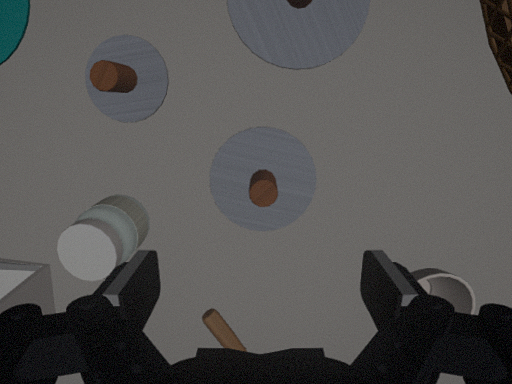

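The wrist view shows the lid b disc spanning (209–316, 126–231), with the knob top at about (263,193). That is about 4 px off the prediction, so I fit it.

Run:
```python
from h import *
I=dict(np.load("w1.npz")); I['k1']=float(I['k1'])
im=cv2.imread("pics/w1.png"); hsv=cv2.cvtColor(im,cv2.COLOR_BGR2HSV)
b=im.astype(int); m=((cv2.GaussianBlur(im,(5,5),0).astype(int)[...,0]-cv2.GaussianBlur(im,(5,5),0).astype(int)[...,2])>14).astype(np.uint8)
n,l,s,c=cv2.connectedComponentsWithStats(m)
for k in range(1,n):
    if s[k,4]>2000: print(s[k],c[k])
    if s[k,4]>2000 and l[150,250]==k: o=[s[k,0]-.5,s[k,1]-.5,s[k,0]+s[k,2]-.5,s[k,1]+s[k,3]-.5]
print(o, fit([(I,o)],.03))
k=cv2.resize(im[110:250,190:330],None,fx=4,fy=4); cv2.imwrite("pics/w1c.png",cv2.convertScaleAbs(k,alpha=1.5))
```

```text
Traceback (most recent call last):
NameError: name 'o' is not defined. Did you mean: 'to'?
```

Run:
```python
from h import *
I=dict(np.load("w1.npz")); I['k1']=float(I['k1'])
im=cv2.imread("pics/w1.png")
k=cv2.resize(im[110:250,190:330],None,fx=4,fy=4,interpolation=cv2.INTER_CUBIC); cv2.imwrite("pics/w1c.png",cv2.convertScaleAbs(k,alpha=1.7))
for o in ([209,126,316,231],): print(fit([(I,o)],.03))
# knob top circle
```

```text
(array([ 0.36399425,  0.33493633, -0.01322338]), array([9.86317786, 6.23138534, 6.31822687, 9.21624189]))
```

View pics/w1c.png

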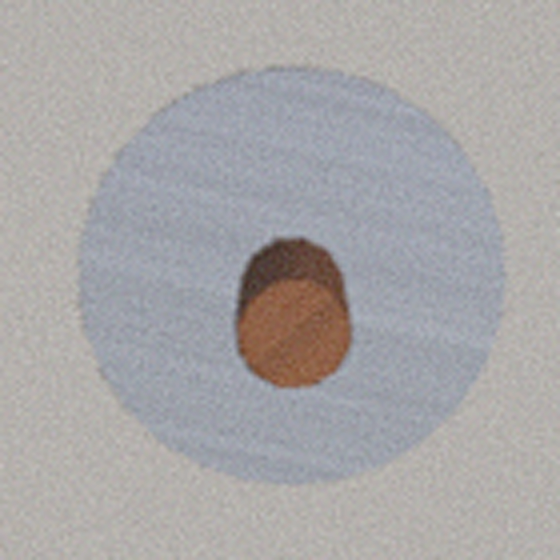

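Run:
```python
from h import *
I=dict(np.load("w1.npz")); I['k1']=float(I['k1'])
print(fit([(I,[209.4,126.1,315.9,230.9])],.03,(.6,-.24,.05)))
print(fit([(I,[248.6,178.9,277.4,206.6])],.076,(.6,-.24,.012)))
print(to([.6045,-.239,.04]), I['t'])
```

```text
(array([ 0.60826669, -0.23613562,  0.04965852]), array([-0.19172355,  0.18916002,  0.19182468, -0.20420178]))
(array([ 0.60794634, -0.23612026,  0.01146787]), array([ 0.03627601, -0.03711891, -0.03628244,  0.03794017]))
(array([ 0.0003, -0.0005,  0.0009]), array([-0.0004, -0.0008,  0.1602])) [-0.02218153 -0.65146367  0.17417123]
```

The wrist fit gives (0.608,-0.236), the top camera (0.606,-0.238). They agree within calibration, so I aim for (0.607,-0.237), descend and grip.

```bash
python3 -c "
from h import *
print(to([.607,-.237,.04]))"
```

```text
(array([ 0.0003, -0.0005,  0.0009]), array([-0.0019,  0.002 ,  0.1602]))
```

move_arm([
  [[0, 0, 0, -0.002, 0.002, 0.03, -1], [0, 0, 0, -0.002, 0.002, 0.07, -1], [0, 0, 0, -0.002, 0.002, 0.11, -1], [0, 0, 0, -0.002, 0.002, 0.14, -1], [0, 0, 0, -0.002, 0.002, 0.16, -1], [0, 0, 0, -0.002, 0.002, 0.16, -1], [0, 0, 0, -0.002, 0.002, 0.16, -0.3], [0, 0, 0, -0.002, 0.002, 0.16, 0.2], [0, 0, 0, -0.002, 0.002, 0.16, 0.6], [0, 0, 0, -0.002, 0.002, 0.16, 1]],
])

```text
time: 3.95
eef_pos: [0.6077, -0.2373, 0.0411]
eef_rot: [0.001, 0.203, 0.979, 0.0]
wrist_force: [0.2, 1.3, 2.7]
grip_width: 0.0229
```

move_arm([
  [[0, 0, 0, 0, 0, 0, 1], [0, 0, 0, 0, 0, 0, 1], [0, 0, 0, 0, 0, 0, 1], [0, 0, 0, 0, 0, 0, 1]],
])

```text
time: 4.45
eef_pos: [0.6077, -0.2373, 0.0411]
eef_rot: [0.001, 0.203, 0.979, 0.0]
wrist_force: [-0.9, 1.0, 0.8]
grip_width: 0.0227
```

move_arm([
  [[0, 0, 0, 0, 0, -0.03, 1], [0, 0, 0, 0, 0, -0.08, 1], [0, 0, 0, 0, 0, -0.13, 1], [0, 0, 0, 0, 0, -0.18, 1], [0, 0, 0, 0, 0, -0.21, 1], [0, 0, 0, 0, 0, -0.22, 1], [0, 0, 0, 0, 0, -0.22, 1], [0, 0, 0, 0, 0, -0.22, 1]],
])

```text
time: 5.45
eef_pos: [0.6066, -0.2368, 0.2585]
eef_rot: [-0.001, 0.203, 0.979, 0.001]
wrist_force: [-0.3, -0.4, -0.9]
grip_width: 0.0224
```

Run:
```python
from h import *
s=manip.sense();I=optics.camera_info("wrist"); im=optics.grab_frame("wrist"); cv2.imwrite("pics/w2.png",im)
np.savez("w2.npz",p=s['eef_pos'],**I); p=s['eef_pos']
print(p,s['eef_rot'],s['wrist_force'], ext(I,[p[0],p[1],p[2]-.0101],.05))
print(to([.5365,.126,.26]))
k=cv2.resize(im[130:384,120:400],None,fx=2,fy=2,interpolation=cv2.INTER_CUBIC); cv2.imwrite("pics/w2c.png",cv2.convertScaleAbs(k,alpha=1.5))
```

```text
[ 0.60655327 -0.23679792  0.25847185] [-1.43528038e-03  2.02682368e-01  9.79243182e-01  7.66489270e-04] [-0.26481926 -0.35525189 -0.88741898] [154.44113526 142.54113421 360.87406427 333.74073227]
(array([ 0.0008, -0.003 ,  0.0006]), array([ 0.2084,  0.3052, -0.0005]))
```

View pics/w2c.png

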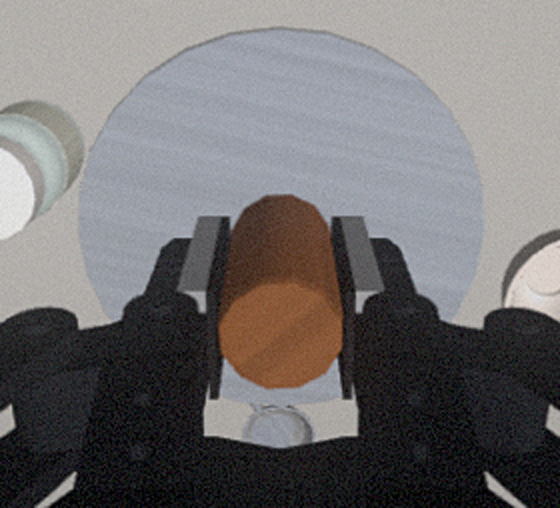

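Lid b is held upright in the jaws, with its disc spanning (159–361, 144–331.5). I'll fit the held disc's position and carry it to the caddy.

Run:
```python
from h import *
I=dict(np.load("w2.npz")); p=I.pop('p'); I['k1']=float(I['k1'])
o=np.array([159.3,143.8,361.2,331.4])
f=lambda v: ext(I,v,.05)-o
s=least_squares(f,[p[0],p[1],p[2]-.01]); print(s.x-p,s.fun)
f=lambda v: ext(I,[v[0],v[1],p[2]-.011],.05)-o
s=least_squares(f,p[:2]); print(s.x-p[:2],s.fun)
```

```text
[ 0.00143662  0.00077462 -0.01352249] [-0.11837815  0.1165427   0.1183344  -0.14036543]
[0.00074779 0.00106739] [-1.6947648  -0.89733971  1.69493638  1.67510681]
```

move_arm([
  [[0, 0, 0, 0.03, 0.04, 0, 1], [0, 0, 0, 0.06, 0.08, 0, 1], [0, 0, 0, 0.09, 0.12, 0, 1], [0, 0, 0, 0.12, 0.16, 0, 1], [0, 0, 0, 0.14, 0.2, 0, 1], [0, 0, 0, 0.16, 0.23, 0, 1], [0, 0, 0, 0.16, 0.23, 0, 1], [0, 0, 0, 0.16, 0.23, 0, 1]],
])

```text
time: 6.5
eef_pos: [0.5508, 0.0374, 0.2584]
eef_rot: [-0.002, 0.203, 0.979, 0.001]
wrist_force: [-0.2, -0.9, -1.5]
grip_width: 0.0228
```

Run:
```python
from h import *
s=manip.sense();I=optics.camera_info("wrist"); im=optics.grab_frame("wrist"); cv2.imwrite("pics/w3.png",im)
np.savez("w3.npz",p=s['eef_pos'],**I); p=s['eef_pos']
print(p,s['time'], ext(I,[.5363,.126,.13],.046))
```

```text
[0.55082747 0.03742634 0.25841412] 6.5 [296.42620819  66.95544821 411.80760069 185.0071063 ]
```

View pics/w3.png

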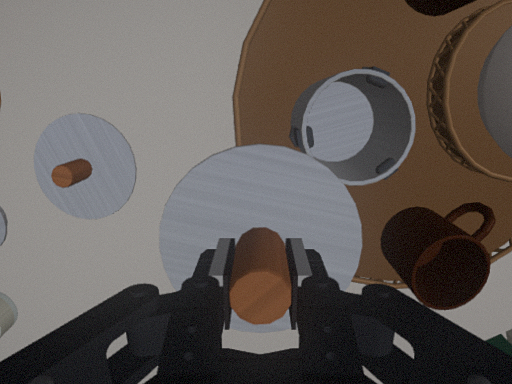

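Both the held disc and the caddy rim are visible. The rim spans about (302–415, 68–185). I enlarge it to measure.

Run:
```python
import cv2
im=cv2.imread("pics/w3.png")
k=cv2.resize(im[55:200,285:430],None,fx=4,fy=4,interpolation=cv2.INTER_CUBIC); cv2.imwrite("pics/w3c.png",cv2.convertScaleAbs(k,alpha=1.5))
```

```text
(no output)
```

View pics/w3c.png

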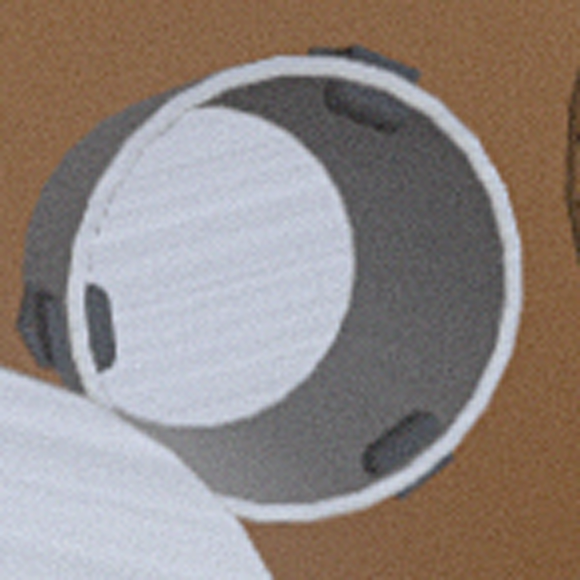

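Run:
```python
from h import *
I=dict(np.load("w3.npz")); p=I.pop('p'); I['k1']=float(I['k1'])
o=np.array([301.4,68.4,415.1,184.9])
print(fit([(I,o)],.13,(.54,.126,.046)))
s=least_squares(lambda v: ext(I,v,.046)-o,[.54,.126,.13]);print(s.x,s.fun)
im=cv2.imread("pics/w3.png")
k=cv2.resize(im[130:340,150:370],None,fx=2.5,fy=2.5,interpolation=cv2.INTER_CUBIC); cv2.imwrite("pics/w3d.png",cv2.convertScaleAbs(k,alpha=1.5))
```

```text
(array([0.53803032, 0.12888829, 0.04544784]), array([-0.01435557,  0.01385179,  0.01488647, -0.01472137]))
[0.53861917 0.12966313 0.12670361] [-0.01435557  0.01385179  0.01488646 -0.01472139]
```

View pics/w3d.png

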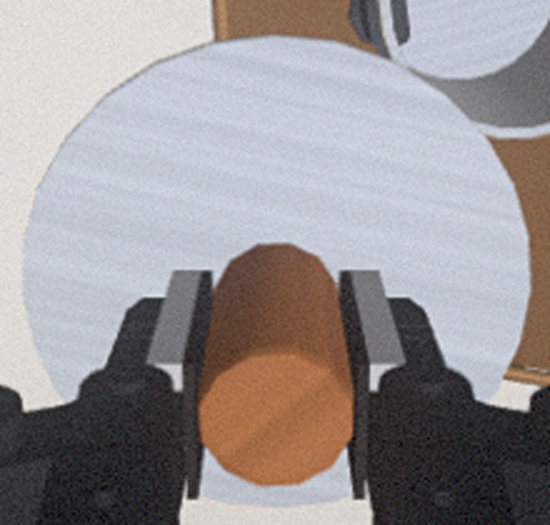

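Measured by the wrist camera, the caddy is at (0.538,0.129) and the held lid sits about 1 mm off the TCP. The top camera's lid-to-caddy difference gives (0.538,0.127). I aim the TCP at (0.5375,0.128) and level the tool.

```bash
python3 -c "
from h import *
print(to([.5375,.128,.26]), to([.5375,.128,.18]))"
```

```text
(array([ 0.0003, -0.0039, -0.0002]), array([ 0.0486,  0.0781, -0.0012])) (array([ 0.0003, -0.0039, -0.0002]), array([0.0482, 0.0781, 0.0788]))
```

move_arm([
  [[0, -0.004, 0, 0.02, 0.03, 0, 1], [0, -0.004, 0, 0.04, 0.06, 0, 1], [0, -0.004, 0, 0.048, 0.078, 0, 1], [0, -0.004, 0, 0.048, 0.078, 0.03, 1], [0, -0.004, 0, 0.048, 0.078, 0.06, 1], [0, -0.004, 0, 0.048, 0.078, 0.077, 1], [0, -0.004, 0, 0.048, 0.078, 0.077, 1], [0, -0.004, 0, 0.048, 0.078, 0.077, 1]],
])

```text
time: 7.55
eef_pos: [0.5387, 0.1276, 0.1831]
eef_rot: [0.001, 0.203, 0.979, 0.0]
wrist_force: [0.9, 0.4, -0.4]
grip_width: 0.0225
```

Run:
```python
from h import *
s=manip.sense(); print(s['time'],s['eef_pos'],s['wrist_force'],to([.5375,.128,.164]))
im=optics.grab_frame("side"); k=cv2.resize(im[60:180,150:290],None,fx=5,fy=5,interpolation=cv2.INTER_CUBIC); cv2.imwrite("pics/s4.png",cv2.convertScaleAbs(k,alpha=1.2))
S=optics.camera_info("side");
for z in(.16,.168): print(ext(S,[s['eef_pos'][0],s['eef_pos'][1],z],.05))
```

```text
7.55 [0.53872847 0.1275981  0.18313445] [ 0.92906427  0.41562366 -0.41593097] (array([ 0.0012,  0.0021, -0.0006]), array([ 0.0013, -0.0001,  0.0191]))
[205.21082299 126.70001357 234.35046248 139.08143582]
[205.04871346 124.61233232 234.29726236 136.89169113]
```

View pics/s4.png

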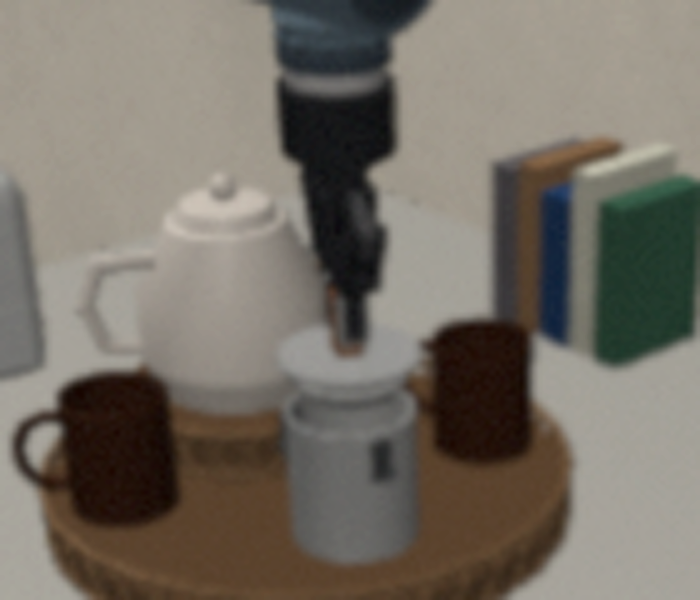

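The side view shows the disc centre at x≈350 and the caddy rim centre at x≈351 (5x enlarged), so they are aligned to under 1 mm sideways. I descend gently.

move_arm([
  [[0, 0, 0, 0.001, 0, 0.006, 1], [0, 0, 0, 0.001, 0, 0.012, 1], [0, 0, 0, 0.001, 0, 0.018, 1], [0, 0, 0, 0.001, 0, 0.022, 1], [0, 0, 0, 0.001, 0, 0.022, 1], [0, 0, 0, 0.001, 0, 0.022, 1]],
])

```text
time: 8.35
eef_pos: [0.5381, 0.1281, 0.1615]
eef_rot: [0.001, 0.203, 0.979, 0.0]
wrist_force: [0.2, 0.4, -1.5]
grip_width: 0.0229
```

move_arm([
  [[0, 0, 0, 0, 0, 0.001, 1], [0, 0, 0, 0, 0, 0.002, 1], [0, 0, 0, 0, 0, 0.003, 1], [0, 0, 0, 0, 0, 0.004, 1], [0, 0, 0, 0, 0, 0.004, 1]],
])

```text
time: 8.98
eef_pos: [0.5381, 0.1281, 0.1578]
eef_rot: [0.002, 0.203, 0.979, 0.0]
wrist_force: [-1.8, 0.3, 2.0]
grip_width: 0.0227
```

Run:
```python
from h import *
s=manip.sense(); print(s['time'],s['eef_pos'],s['wrist_force'],s['wrist_torque'],to([.5375,.128,.15]))
```

```text
8.975 [0.53809666 0.12807418 0.15779698] [-1.78046613  0.30492128  1.97318783] [-0.09131765  0.2421769  -0.00779574] (array([ 0.0014,  0.0028, -0.0004]), array([ 0.0005, -0.0003,  0.0078]))
```

There is light contact at the catches (about 3 N), with the caddy pushing the lid toward -x. I shift 0.7 mm that way and press in small steps.

move_arm([
  [[0, 0, 0, 0.0007, 0, 0, 1], [0, 0, 0, 0.0007, 0, 0.001, 1], [0, 0, 0, 0.0007, 0, 0.002, 1], [0, 0, 0, 0.0007, 0, 0.003, 1], [0, 0, 0, 0.0007, 0, 0.003, 1]],
])

```text
time: 9.6
eef_pos: [0.5385, 0.1285, 0.1563]
eef_rot: [0.003, 0.203, 0.979, 0.001]
wrist_force: [-0.9, 0.5, 7.2]
grip_width: 0.0227
```

move_arm([
  [[0, 0, 0, 0.0005, 0, 0.002, 1], [0, 0, 0, 0.0005, 0, 0.003, 1], [0, 0, 0, 0.0005, 0, 0.004, 1], [0, 0, 0, 0.0005, 0, 0.004, 1]],
])

```text
time: 10.1
eef_pos: [0.5386, 0.1288, 0.1527]
eef_rot: [0.003, 0.203, 0.979, 0.001]
wrist_force: [-0.0, -0.3, 2.7]
grip_width: 0.0226
```

move_arm([
  [[0, 0, 0, 0, 0, 0.002, 1], [0, 0, 0, 0, 0, 0.004, 1], [0, 0, 0, 0, 0, 0.006, 1], [0, 0, 0, 0, 0, 0.007, 1], [0, 0, 0, 0, 0, 0.007, 1]],
])

```text
time: 10.72
eef_pos: [0.5385, 0.1289, 0.1454]
eef_rot: [0.003, 0.203, 0.979, 0.001]
wrist_force: [0.5, -0.5, -1.3]
grip_width: 0.0229
```

Run:
```python
from h import *
s=manip.sense(); print(s['time'],s['eef_pos'],s['wrist_force'],s['wrist_torque'])
im=optics.grab_frame("side"); k=cv2.resize(im[60:180,150:290],None,fx=5,fy=5,interpolation=cv2.INTER_CUBIC); cv2.imwrite("pics/s5.png",cv2.convertScaleAbs(k,alpha=1.2))
S=optics.camera_info("side");
for z in(.134,.147): print(ext(S,[.5375,.128,z],.05))
```

```text
10.725 [0.53852293 0.12890816 0.14539424] [ 0.51610396 -0.45121966 -1.33388612] [-0.04521275  0.0846052  -0.00345595]
[205.37668411 133.44789305 234.18048051 146.15734704]
[205.11563601 130.12352339 234.09329099 142.67621985]
```

View pics/s5.png

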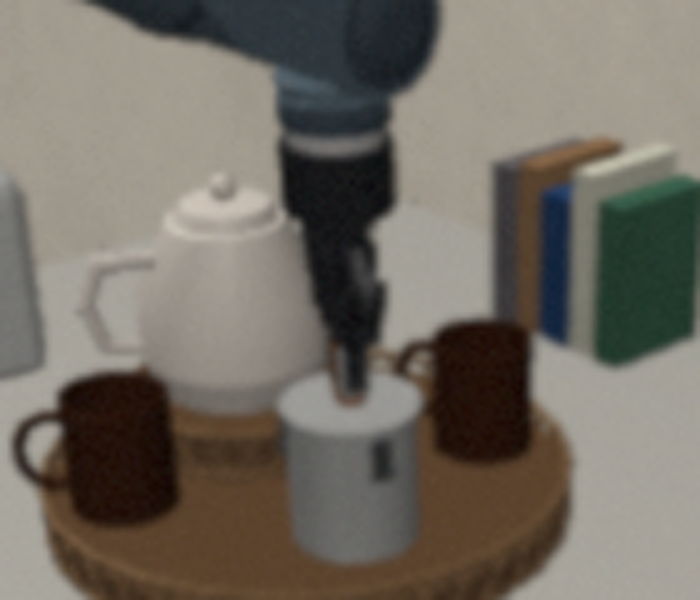

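It has passed the catches and the disc looks almost on the rim, but there is no rim force yet. I press until it meets the rim.

move_arm([
  [[0, 0, 0, 0, 0, 0.001, 1], [0, 0, 0, 0, 0, 0.002, 1], [0, 0, 0, 0, 0, 0.002, 1]],
])

```text
time: 11.15
eef_pos: [0.5388, 0.129, 0.145]
eef_rot: [0.003, 0.203, 0.979, 0.001]
wrist_force: [-4.2, 0.2, 8.0]
grip_width: 0.0229
```

move_arm([
  [[0, 0, 0, 0, 0, 0.0015, 1], [0, 0, 0, 0, 0, 0.0025, 1], [0, 0, 0, 0, 0, 0.0025, 1]],
])

```text
time: 11.52
eef_pos: [0.5389, 0.129, 0.145]
eef_rot: [0.003, 0.203, 0.979, 0.001]
wrist_force: [-8.5, -1.1, 13.0]
grip_width: 0.023
```

It is hard against the rim at the predicted height (TCP 0.145). I unload, then let go and rise straight up.

move_arm([
  [[0, 0, 0, 0, 0, 0, 1], [0, 0, 0, 0, 0, 0, 0.6], [0, 0, 0, 0, 0, 0, 0.2], [0, 0, 0, 0, 0, 0, -0.2], [0, 0, 0, 0, 0, 0, -0.4], [0, 0, 0, 0, 0, 0, -0.4], [0, 0, 0, 0, 0, 0, -0.4]],
])

```text
time: 12.4
eef_pos: [0.539, 0.129, 0.145]
eef_rot: [0.003, 0.203, 0.979, 0.001]
wrist_force: [-0.7, 0.5, -0.1]
grip_width: 0.0598
```

move_arm([
  [[0, 0, 0, 0, 0, -0.02, -0.4], [0, 0, 0, 0, 0, -0.06, -0.4], [0, 0, 0, 0, 0, -0.1, -0.4], [0, 0, 0, 0, 0, -0.15, -0.4], [0, 0, 0, -0.04, -0.03, -0.17, -0.4], [0, 0, 0, -0.08, -0.06, -0.17, -0.4], [0, 0, 0, -0.08, -0.06, -0.17, -0.4]],
])

```text
time: 13.28
eef_pos: [0.5885, 0.0396, 0.3153]
eef_rot: [0.003, 0.205, 0.979, 0.001]
wrist_force: [0.4, 0.9, -0.2]
grip_width: 0.0601
```

Run:
```python
from h import *
s=manip.sense(); print(s['time'],s['eef_pos'],s['wrist_force'],s['grip_width'])
im=optics.grab_frame("side"); k=cv2.resize(im[90:240,150:340],None,fx=4,fy=4,interpolation=cv2.INTER_CUBIC); cv2.imwrite("pics/s6.png",cv2.convertScaleAbs(k,alpha=1.2))
I=optics.camera_info("wrist");cv2.imwrite("pics/w6.png",optics.grab_frame("wrist"))
print(ext(I,[.5385,.1295,.134],.05))
```

```text
13.275 [0.58845177 0.03957888 0.31527944] [ 0.39746869  0.93605827 -0.24422625] 0.06005823111352749
[270.89738194  28.45152382 380.00057677 141.35984689]
```

View pics/s6.png

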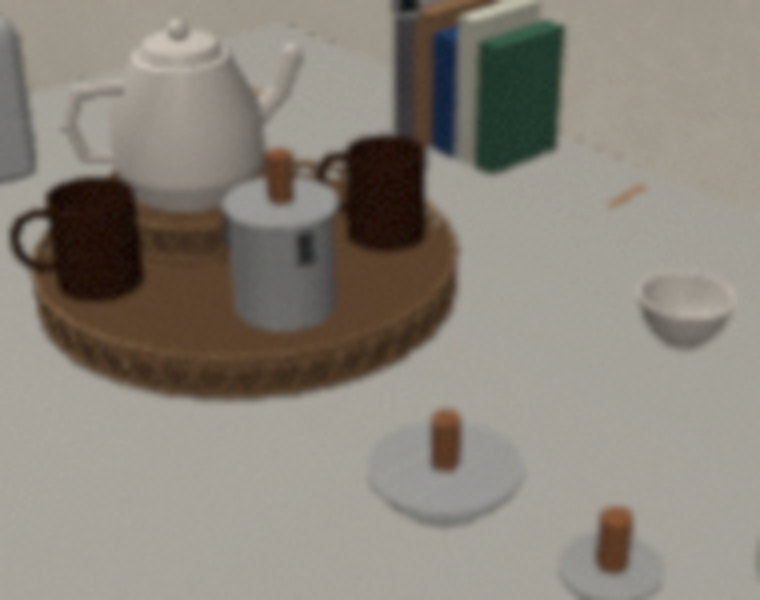

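View pics/w6.png

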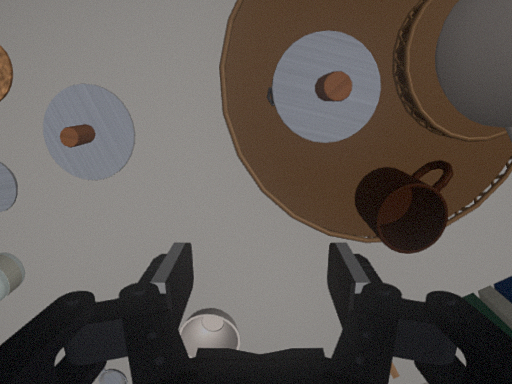

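The lid lies flat on the caddy rim. Its disc spans (272–381, 30–142) in the wrist view, which matches the seated prediction to 2 px. Side view: disc level, no gap, and the other two lids are untouched. I hand in the job.

```bash
python3 -c "
from bench import manip
print(manip.close_job())"
```

```text
the job is handed in; nothing more can be done
None
```

I put the middle steel lid (lid b) on the caddy, pressed it down until it snapped in, and let go. The job was handed in at about 13.4 s of the 38 s allowed; no verdict was reported.

- **Snap and seating:** resistance rose to about 7 N at the catches, then gave way. The lid stopped hard against the rim under about 13 N, with the TCP at 0.145 m, where the seated height had been predicted.
- **After release:** the wrist picture matches the seated disc position to about 2 px. The side picture shows the disc flat on the rim with no visible gap.
- **Other lids:** the other two steel lids are still lying on the dresser, and I never approached the purple or turquoise look-alikes. The arm is clear of everything.
- **Disagreements:**
  - The wrist and fixed cameras differed by about 3 mm on the caddy's position and by 3–8 mm on the lid's, the side view being farthest off for the lid. I aimed between the wrist and top-camera values.
  - A sideways force of up to about 9 N showed on the final press and was gone after release.

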